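# Post the drilled strip through the slot of the parts box

### The arm

A 6-joint arm with a two-finger parallel gripper is mounted at the origin on the work surface. World frame = base frame: x ahead of the robot, y to its left, z up, the work surface at z = 0. Lengths are in m, angles in rad, forces in N, time in s.
With the tool pointing down it reaches from about 0.275 to 0.75 m from the base axis. Payload 10.2 kg.
Tool frame: the origin (TCP) lies midway between the tips of the shut fingers; the grasp point (between the pads) lies 19 mm behind it; z points along the fingers, y is the line along which they close (so a half turn about z gives the same grasp; the last joint's range is limited). The gripper opens to 88 mm and grips with 3 to 60 N. Pads are 18 mm wide; open, the fingers measure 123 mm over their backs; the gripper's body (75 mm by 187 mm) begins 45 mm behind the grasp point.
Start: joints at [-0.223, 0.313, 1.498, -0, 1.331, -0.223], TCP at [0.525, -0, 0.239] pointing down, gripper open.
Joint ranges: [-2.94, 2.94], [-0.97, 2.17], [0.19, 2.56], [-1.23, 4.37], [0.02, 3.11], [-2.88, 2.88]. Speed limits (rad/s): [2.39, 2.39, 3.01, 3.14, 3.14, 3.14].

### API

Orientations are given as a unit quaternion [x, y, z, w].
In Python, from bench import * gives the robot as it stands. The module is installed in compiled form; this text tells all that it offers.
- The arm moves only by the tool send_rows, never from a script. Its argument "series" is a list of rows, each an object of numbers: "hand": the closure, from -1 (fully open) to 1 (shut); "x", "y", "z": the shift along the tool's x, y, z in units of 50 mm (1.0 is 50 mm); "wx", "wy", "wz": the turn, a rotation vector about the tool's x, y, z in units of 6 degrees (1.0 is 6 degrees). In form: [{"hand": .., "x": .., "y": .., "z": .., "wx": .., "wy": .., "wz": ..}, ...]. A call has 1 to 5 rows; each row is the pose to reach, as a shift and turn from the pose commanded when the call began, along the tool's axes at that moment; what a row does not reach only later rows make up. A row lasts 1/8 s, in which the tool goes at most 62.5 mm and 10.7 degrees, less where a joint would pass 70% of its speed; a pose out of reach is approached as far as the arm can. A call with a gripper value outside its range is refused whole. The fingers move at their own pace and stop on an object; "newtons" is the grip in N (left out, the last holds). Time passes only in rows, so rows that repeat a pose let the fingers close. It gives the time, the measured TCP pose, the force, the opening and the grip force at its end, in the units of the state.
- get_obs(): the state, without advancing time (a new reading comes with each control period).
- capture(name): name is "scene" or "side" or "wrist"; returns the picture (420x560x3 uint8, red, green, blue); there is no depth.
- camera_model(name): a dict with "fx", "fy", "cx", "cy" (pixels), "rvec" (rotation vector, rad) and "tvec" (3), from world to camera coordinates, as OpenCV has them. Camera axes: x right, y down, z forward; pixel columns grow to the right and rows downward; lengths in m; the calibration is good to about 2 mm. A picture is of the moment at which its call begins: read the wrist's pose just before it. camera_model takes no time and is no camera call; for the wrist camera it gives the pose at the moment of the call.
- job_done(): hands the job in; it is judged then, once.
Trained networks look in the newest picture that a camera, given by its name, has taken for a name from the list of things; names that differ only in an ending like _2 or _b are one class to them, and where a whole thing is asked for, a point or a joint stands for the part that bears it (a point fixed in the world has none). Each returns a list of dicts, best first, with "p" (0 to 1); they miss things now and then, are a little off and sometimes report something else, mostly with a low value. They report only what shows in the picture. A call takes as long as a camera call. They do not tell look-alikes from the thing itself.
- spot_in(camera, target): "point" ([x, y, z] in m, in the coordinates of the camera as it stood for that picture, good to about 4 mm: the middle of the surface that is visible of it).
- spot_point(camera, target): "point" ([x, y, z] in m, in the coordinates of the camera as it stood for that picture, good to about 4 mm: a listed point, or the origin of a listed thing).
The state is a dict: "time": time; "joint_pos": joint angles; "joint_vel": joint speeds; "joint_efforts": joint torques, N m; "position": TCP position; "ee_rot": TCP orientation; "wrist_force": force on the tool from outside, world axes, zero at the start; "moment": the same for the moment, N m; "width": finger opening in m; "grip_force": force on a finger pad.
Only numpy, scipy, OpenCV 4.12 (cv2) and the standard library are available. Lean on these libraries where they do the work, as an engineer would, in place of code of your own. Each camera call takes 0.05 s, during which the arm holds its last target. There are 200 camera calls.

### The job

Put the long aluminium strip with the row of five holes into the closed grey drop box: tip it end-down and post it through the slot in the lid until it has dropped fully inside. Leave the plain strip and the square four-hole plate where they lie.

Things in the scene. Friction and masses are not known exactly. Their poses are not given: they have to be found in the camera images.
- strip_mid (a point): Centre (half-way up) of the part to post: flat bare-aluminium strip 130 mm long (x), 40 wide (y), 8 thick (z up), with five 18 mm holes in a row along its middle; about 90 g; loose, flat on the bench (z = 0). Both ends are alike; its long edges are solid all along, so it can be held across its 40 mm width, also near one end.
- slot (a point): Slot centre, at the lid's top face. Fixed closed grey steel box, outside 190 (x) x 120 (y) x 160 mm tall, on the bench; walls 4 mm; empty. The slot, in the middle of the level lid, is the only opening: 34 mm along this frame's x, 66 along y; z is up. A strip tipped end-down about 45 degrees, its width along y, passes and slides in when let go with over half its length through.
- blank_mid (a point): Centre (half-way up) of a plain aluminium strip of the same outside size, 130 x 40 x 8 mm (x, y, z), without holes; loose, flat on the bench; must stay where it lies.
- square_mid (a point): Centre (half-way up) of a square aluminium plate 70 x 70 x 8 mm with four 18 mm holes; loose, flat on the bench; must stay where it lies. A screwdriver and a small steel cup lie beyond, at the far side of the bench, clear of the work.
Things that resemble listed ones, but are neither listed nor needed, are in the scene too. Of the things that look like the part that bears slot, take the one that is nearest to the robot's base at the start.

How it is judged:
At the end, for the whole second after the job is handed in: The drilled strip is at rest inside the drop box, its centre within the box's walls and at least 75 mm below the lid's top face; the plain strip and the square plate were never moved more than 30 mm (z of strip_mid in the frame of slot between -0.16 and -0.075 m and x of strip_mid in the frame of slot between -0.095 and 0.095 m and y of strip_mid in the frame of slot between -0.06 and 0.06 m and linear speed of strip below 0.03 m/s); the robot touches nothing.
It fails at once if the plain strip was moved more than 30 mm (distance of blank_mid from where it was at the start of the episode above 0.03 m).
It fails at once if the square plate was moved more than 30 mm (distance of square_mid from where it was at the start of the episode above 0.03 m).
It also fails if it takes over 38 s, if anything falls off the work surface, if the arm or the gripper's body presses on something with over 40 N, if the wrist force passes 120 N, or if a joint passes its speed limit or range.

## Working session

There is one attempt and no reset: what is moved stays moved. The work goes in short steps, Python scripts to look and compute and a tool call to move; the robot and the scene stay as the last step left them, time stands still between calls to the robot, and variables do not carry over. Pictures are saved under pics/ and viewed, at most 10 in all, crops included, and the job is handed in when it is done.

Besides the shell and the picture viewer there is one more tool, called after "Request:" as name(argument=value, ...) on one line, values as JSON. send_rows: Moves the arm, as the interface text tells. Its arguments: {"type":"object","properties":{"series":{"type":"array","items":{"type":"object","properties":{"hand":{"type":"number"},"x":{"type":"number"},"y":{"type":"number"},"z":{"type":"number"},"wx":{"type":"number"},"wy":{"type":"number"},"wz":{"type":"number"}}}},"newtons":{"type":"number"}},"required":["series"]}

```bash
mkdir -p pics; cat > h.py <<'E'
from bench import *
import numpy as np, cv2
from scipy.spatial.transform import Rotation as R
def cam(n):
    m=camera_model(n); return m,R.from_rotvec(m["rvec"]).as_matrix(),np.array(m["tvec"])
def toworld(n,p,c=None):
    m,r,t=c or cam(n); return r.T@(np.array(p)-t)
def ray(n,u,v,z,c=None):
    m,r,t=c or cam(n); d=r.T@np.array([(u-m["cx"])/m["fx"],(v-m["cy"])/m["fy"],1]); o=-r.T@t
    return o+d*(z-o[2])/d[2]
def proj(n,P,c=None):
    m,r,t=c or cam(n); q=r@np.array(P)+t; return [m["fx"]*q[0]/q[2]+m["cx"],m["fy"]*q[1]/q[2]+m["cy"]]
E
python3 - <<'E'
from h import *
for n in ["scene","side"]:
    im=capture(n); cv2.imwrite(f"pics/{n}0.png",im[:,:,::-1]); c=cam(n)
    for t in ["strip_mid","slot","blank_mid","square_mid"]:
        for d in spot_point(n,t):
            w=toworld(n,d["point"],c); print(n,t,round(d["p"],2),w.round(3),np.round(proj(n,w,c)))
E
```

```text
scene strip_mid 0.86 [ 0.518 -0.231 -0.   ] [196. 158.]
scene slot 0.84 [0.596 0.532 0.155] [344. 322.]
scene slot 0.78 [0.371 0.664 0.161] [432. 299.]
scene slot 0.74 [0.566 0.26  0.163] [283. 247.]
scene blank_mid 0.63 [ 0.56  -0.381  0.001] [162. 139.]
side slot 0.88 [0.57 0.26 0.16] [232. 199.]
side slot 0.88 [0.598 0.533 0.16 ] [168. 258.]
side slot 0.81 [0.372 0.664 0.157] [194. 339.]
side blank_mid 0.84 [ 0.559 -0.38   0.003] [349.  89.]
side square_mid 0.71 [ 0.558 -0.04   0.008] [293. 153.]
```

View pics/scene0.png

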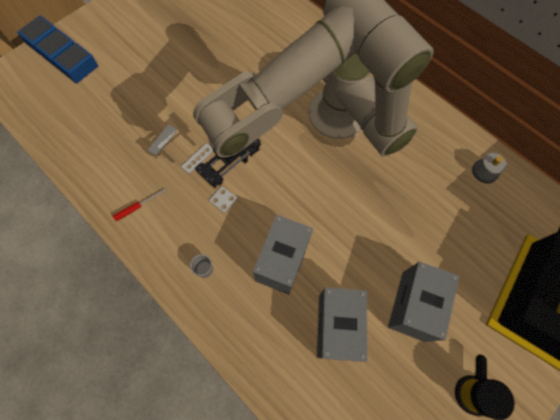

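View pics/side0.png

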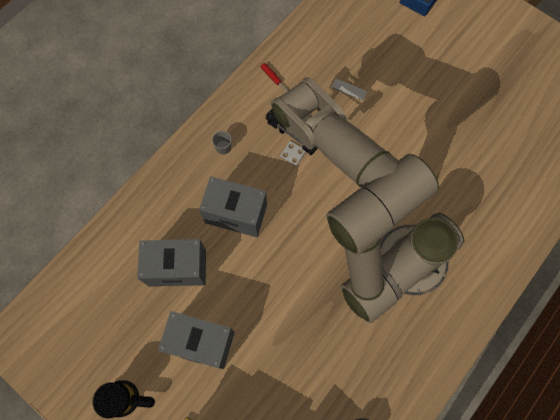

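The scene picture shows three grey drop boxes at (283,247), (344,322) and (432,299). Their distances from the base are 0.62, 0.80 and 0.76 m, so the one at (283,247) is meant. The holed strip is at (196,158), the plain one at (162,139), and the square plate at (223,200). The side view agrees on the boxes, with ours at (232,199). I'll confirm this in an enlarged crop.

```bash
python3 - <<'E'
from h import *
im=cv2.imread("pics/scene0.png")
a=cv2.resize(im[115:225,140:270],None,fx=5,fy=5,interpolation=cv2.INTER_CUBIC)[:,:390*2][:550]
b=cv2.resize(im[210:300,240:325],None,fx=6,fy=6,interpolation=cv2.INTER_CUBIC)
cv2.imwrite("pics/c1.png",a); cv2.imwrite("pics/c2.png",b)
print(get_obs()["ee_rot"],cam("wrist")[1].round(3),cam("wrist")[2],cam("scene")[0])
E
```

```text
[ 7.07091214e-01  7.07122347e-01 -6.64111325e-06 -3.78832879e-05] [[ 1.     0.     0.   ]
 [ 0.    -0.948  0.32 ]
 [ 0.    -0.32  -0.948]] [-0.52589681 -0.04338395  0.39249583] {'fx': 391.2601885305013, 'fy': 391.2601885305013, 'cx': 275.9760967577634, 'cy': 206.36435387131596, 'rvec': array([ 1.12152432,  2.73046535, -0.49686759]), 'tvec': array([ 0.23711551, -0.36532475,  1.52005031])}
```

View pics/c1.png

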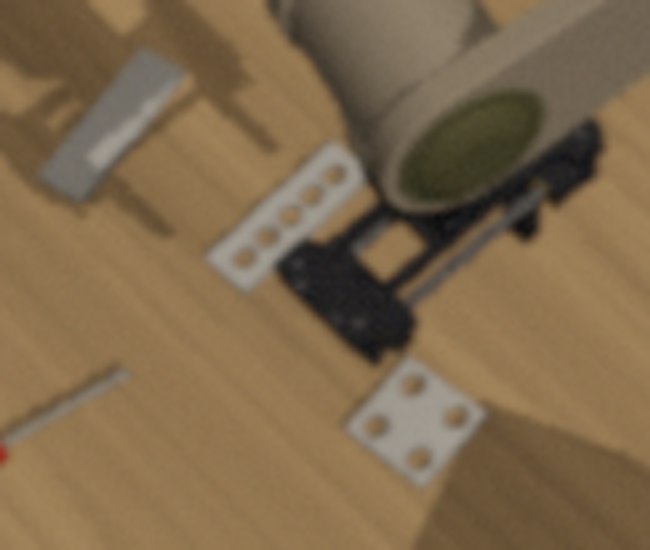

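View pics/c2.png

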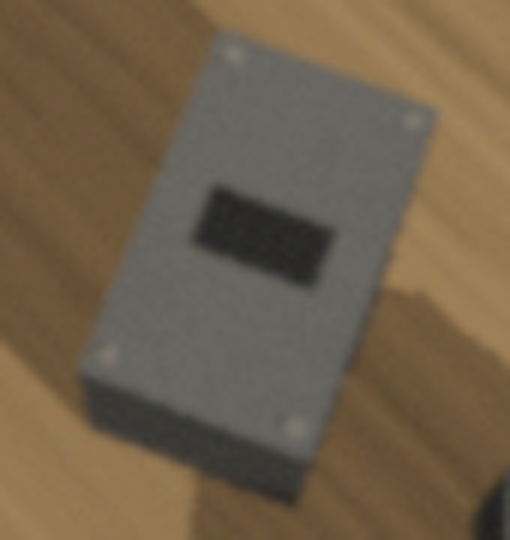

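The crops show five holes in the strip at crop-1 (205–375, 142–292), so it is the part. The left strip is plain and the plate has four holes. The box in crop-2 has its slot at (263,237), with the lid corners clear to see. Next I work out the poses.

```bash
python3 - <<'E'
from h import *
c=cam("scene")
f=lambda pts,s,o,z:np.array([ray("scene",(x+.5)/s-.5+o[0],(y+.5)/s-.5+o[1],z,c) for x,y in pts])
S=f([(205,257),(245,292),(375,175),(338,142)],5,(140,115),.008)
B=f([(218,32),(437,108),(308,460),(80,378)],6,(240,210),.16)
L=f([(218,186),(333,230),(312,288),(192,243)],6,(240,210),.16)
for n,P in [("strip",S),("box",B),("slot",L)]:
    e=np.roll(P,-1,0)-P
    print(n,P.mean(0).round(4),np.linalg.norm(e,axis=1).round(3),np.degrees(np.arctan2(e[:,1],e[:,0])).round(1))
    print(P[:,:2].round(3).tolist())
print(get_obs()["position"],get_obs()["width"],R.from_quat(get_obs()["ee_rot"]).as_matrix().round(2))
E
```

```text
strip [ 0.5163 -0.2227  0.008 ] [0.042 0.131 0.04  0.132] [  93.4 -177.3  -88.4    1.9]
[[0.583, -0.241], [0.581, -0.199], [0.45, -0.205], [0.451, -0.245]]
box [0.5696 0.2654 0.16  ] [0.118 0.189 0.116 0.19 ] [ 115.2   24.3  -64.4 -155.3]
[[0.509, 0.173], [0.459, 0.279], [0.631, 0.357], [0.681, 0.252]]
slot [0.568 0.265 0.16 ] [0.061 0.031 0.063 0.032] [ 113.8   25.   -65.7 -158.5]
[[0.566, 0.231], [0.541, 0.287], [0.569, 0.3], [0.595, 0.242]]
[ 5.25005133e-01 -1.90888864e-06  2.38689255e-01] 0.08832209203723025 [[-0.  1. -0.]
 [ 1.  0.  0.]
 [ 0. -0. -1.]]
```

The sizes check out (131×41 strip, 189×117 lid, 62×32 slot). Strip: centre (0.517, -0.223), yaw about 2°. Slot: (0.568, 0.265), yaw 24.7°. I'll grasp near the far end (x≈0.564) so the free end faces the base.

Request:
send_rows(series=[{"hand": -1,"x": -4.4,"y": 0.8,"z": 1.2,"wz": 14.6},{"hand": -1,"x": -4.4,"y": 0.8,"z": 1.2,"wz": 14.6},{"hand": -1,"x": -4.4,"y": 0.8,"z": 1.2,"wz": 14.6},{"hand": -1,"x": -4.4,"y": 0.8,"z": 1.2,"wz": 14.6},{"hand": -1,"x": -4.4,"y": 0.8,"z": 1.2,"wz": 14.6}], newtons=45)

```text
invalid input at $.series[0]: expected keys hand, x, y, z, wx, wy, wz
```

```bash
python3 - <<'E'
from h import *
o=get_obs();r=R.from_quat(o["ee_rot"]).as_matrix();print(o["time"],o["position"].round(4) if hasattr(o["position"],'round') else o["position"],r.round(3).tolist(),np.round(o["joint_pos"],2))
y=np.degrees(np.arctan2(r[1,0],r[0,0])); print("tool x yaw",y, "left to 2.3:",(y-2.3)/6)
print("shift units",(r.T@(np.array([.564,-.221,.16])-o["position"])/.05).round(2))
E
```

```text
0.5 [ 0.525  -0.      0.2387] [[-0.0, 1.0, -0.0], [1.0, 0.0, 0.0], [0.0, -0.0, -1.0]] [-0.22  0.31  1.5   0.    1.33 -0.22]
tool x yaw 90.00252259507869 left to 2.3: 14.617087099179782
shift units [-4.42  0.78  1.57]
```

Request:
send_rows(series=[{"hand": -1,"x": -4.4,"y": 0.8,"z": 1.2,"wx": 0,"wy": 0,"wz": 14.6},{"hand": -1,"x": -4.4,"y": 0.8,"z": 1.2,"wx": 0,"wy": 0,"wz": 14.6},{"hand": -1,"x": -4.4,"y": 0.8,"z": 1.2,"wx": 0,"wy": 0,"wz": 14.6},{"hand": -1,"x": -4.4,"y": 0.8,"z": 1.2,"wx": 0,"wy": 0,"wz": 14.6},{"hand": -1,"x": -4.4,"y": 0.8,"z": 1.2,"wx": 0,"wy": 0,"wz": 14.6}], newtons=45)

```text
time: 1.12
position: [0.5645, -0.2228, 0.1771]
ee_rot: [0.952, 0.307, -0.001, -0.001]
wrist_force: [-0.6, 1.0, -0.8]
width: 0.0882
grip_force: 0.0
```

```bash
cat > rel.py <<'E'
from h import *
import sys
def rel(P,yaw,tilt=0):
    o=get_obs(); r=R.from_quat(o["ee_rot"])
    a=np.radians(yaw); t=R.from_matrix(np.array([[np.cos(a),np.sin(a),0],[np.sin(a),-np.cos(a),0],[0,0,-1]]))*R.from_euler("y",tilt,degrees=True)
    print("t",round(o["time"],2),"pos",np.round(o["position"],4),"w",round(o["width"],4),"grip",round(o["grip_force"],1),"F",np.round(o["wrist_force"],1),"j",np.round(o["joint_pos"],2))
    print("shift",(r.inv().apply(np.array(P)-o["position"])/.05).round(2),"turn",(np.degrees((r.inv()*t).as_rotvec())/6).round(2))
if __name__=="__main__":
    v=list(map(float,sys.argv[1:])); rel(v[:3],*v[3:])
E
python3 rel.py .564 -.221 .18 2.3
```

```text
t 1.12 pos [ 0.5645 -0.2228  0.1771] w 0.0882 grip 0.0 F [-0.6  1.  -0.8] j [-0.57  0.54  1.32 -0.    1.28  0.38]
shift [ 0.01 -0.03 -0.06] turn [-0.01  0.01  5.57]
```

Request:
send_rows(series=[{"hand": -1,"x": 0,"y": 0,"z": 0,"wx": 0,"wy": 0,"wz": 5.6},{"hand": -1,"x": 0,"y": 0,"z": 0,"wx": 0,"wy": 0,"wz": 5.6},{"hand": -1,"x": 0,"y": 0,"z": 0,"wx": 0,"wy": 0,"wz": 5.6},{"hand": -1,"x": 0,"y": 0,"z": 0,"wx": 0,"wy": 0,"wz": 5.6},{"hand": -1,"x": 0,"y": 0,"z": 0,"wx": 0,"wy": 0,"wz": 5.6}])

```text
time: 1.75
position: [0.565, -0.22, 0.1787]
ee_rot: [1.0, 0.025, -0.0, 0.0]
wrist_force: [-0.8, -1.0, -0.3]
width: 0.088
grip_force: 0.0
```

```bash
python3 rel.py .564 -.221 .18 2.3; python3 - <<'E'
from h import *
c=cam("wrist"); im=capture("wrist"); cv2.imwrite("pics/w1.png",im[:,:,::-1])
for t in ["strip_mid","blank_mid","square_mid"]:
  for d in spot_point("wrist",t):
    w=toworld("wrist",d["point"],c); print(t,round(d["p"],2),w.round(4),np.round(proj("wrist",w,c)))
E
```

```text
t 1.75 pos [ 0.565  -0.22    0.1787] w 0.088 grip 0.0 F [-0.8 -1.  -0.3] j [-0.56  0.54  1.32 -0.    1.28  0.96]
shift [-0.02  0.02 -0.03] turn [0.   0.   0.09]
strip_mid 0.86 [ 0.5161 -0.2293  0.0038] [285. 233.]
strip_mid 0.62 [ 0.5554 -0.0351  0.0051] [115. 193.]
blank_mid 0.92 [ 0.5598 -0.378   0.0027] [417. 203.]
square_mid 0.64 [ 0.5579 -0.0374  0.0044] [117. 191.]
```

View pics/w1.png

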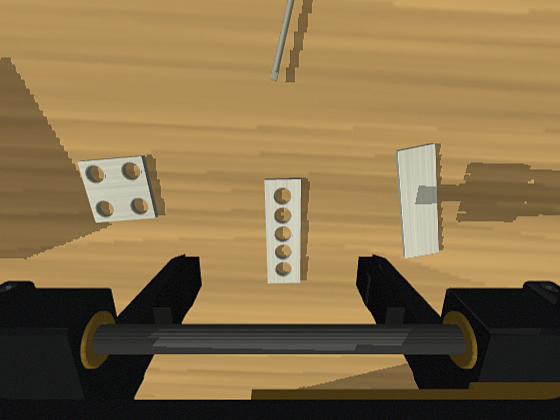

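The wrist view shows the five-hole strip at (283,233), with corners near (265,180), (300,179), (300,283) and (268,283). The plate is on the left at (117,190) and the plain strip on the right at (418,202).

```bash
python3 - <<'E'
from h import *
c=cam("wrist")
P=np.array([ray("wrist",u,v,.008,c) for u,v in [(264.5,180),(300.5,179),(300.5,283),(267.5,283.5)]])
print(P.round(4)); H=np.array([ray("wrist",u,v,.008,c) for u,v in [(282.5,195.5),(283,215),(283,233),(283.5,251),(283.5,268.5)]]);print(H.round(4)); d=H[0]-H[-1]; print(P.mean(0),H.mean(0),np.degrees(np.arctan2(d[1],d[0])))
e=P[0]-P[3];f=P[1]-P[2];print([np.degrees(np.arctan2(g[1],g[0])).round(1) for g in (e,f)],np.linalg.norm(e),np.linalg.norm(f))
E
```

```text
[[ 0.5796 -0.203   0.008 ]
 [ 0.5826 -0.2425  0.008 ]
 [ 0.4517 -0.252   0.008 ]
 [ 0.449  -0.2111  0.008 ]]
[[ 0.5629 -0.2237  0.008 ]
 [ 0.5399 -0.2255  0.008 ]
 [ 0.5176 -0.2267  0.008 ]
 [ 0.4945 -0.2285  0.008 ]
 [ 0.4709 -0.2298  0.008 ]]
[ 0.51570099 -0.22711989  0.008     ] [ 0.51715436 -0.22683414  0.008     ] 3.7960549694188326
[np.float64(3.5), np.float64(4.2)] 0.13082911274530828 0.13125171906903113
```

```bash
python3 rel.py .563 -.224 .002 3.8
```

```text
t 1.95 pos [ 0.565  -0.22    0.1787] w 0.0881 grip 0.0 F [ 0.  -0.5  0.4] j [-0.56  0.54  1.32 -0.    1.28  0.96]
shift [-0.04  0.08  3.53] turn [ 0.    0.   -0.17]
```

Request:
send_rows(series=[{"hand": -1,"x": -0.04,"y": 0.08,"z": 1.0,"wx": 0,"wy": 0,"wz": -0.17},{"hand": -1,"x": -0.04,"y": 0.08,"z": 2.0,"wx": 0,"wy": 0,"wz": -0.17},{"hand": -1,"x": -0.04,"y": 0.08,"z": 2.8,"wx": 0,"wy": 0,"wz": -0.17},{"hand": -1,"x": -0.04,"y": 0.08,"z": 3.3,"wx": 0,"wy": 0,"wz": -0.17},{"hand": -1,"x": -0.04,"y": 0.08,"z": 3.5,"wx": 0,"wy": 0,"wz": -0.17}])

```text
time: 2.58
position: [0.5627, -0.2238, 0.0024]
ee_rot: [0.999, 0.033, -0.001, -0.001]
wrist_force: [0.2, -0.3, 0.5]
width: 0.0883
grip_force: 0.0
```

```bash
python3 rel.py .563 -.224 .002 3.8
```

```text
t 2.58 pos [ 0.5627 -0.2238  0.0024] w 0.0883 grip 0.0 F [ 0.2 -0.3  0.5] j [-0.57  0.76  1.46 -0.    0.93  0.93]
shift [0.01 0.   0.01] turn [-0.01  0.02 -0.01]
```

Request:
send_rows(series=[{"hand": 1,"x": 0,"y": 0,"z": 0,"wx": 0,"wy": 0,"wz": 0},{"hand": 1,"x": 0,"y": 0,"z": 0,"wx": 0,"wy": 0,"wz": 0},{"hand": 1,"x": 0,"y": 0,"z": 0,"wx": 0,"wy": 0,"wz": 0},{"hand": 1,"x": 0,"y": 0,"z": 0,"wx": 0,"wy": 0,"wz": 0},{"hand": 1,"x": 0,"y": 0,"z": 0,"wx": 0,"wy": 0,"wz": 0}], newtons=50)

```text
time: 3.2
position: [0.5633, -0.2241, 0.0039]
ee_rot: [0.999, 0.032, 0.0, 0.0]
wrist_force: [-0.1, -0.8, 0.4]
width: 0.0401
grip_force: 0.2
```

```bash
python3 rel.py .563 -.224 .30 3.8
```

```text
t 3.2 pos [ 0.5633 -0.2241  0.0039] w 0.0401 grip 0.2 F [-0.1 -0.8  0.4] j [-0.57  0.75  1.46 -0.    0.93  0.93]
shift [-0.   -0.   -5.92] turn [ 0.   -0.   -0.02]
```

Request:
send_rows(series=[{"hand": 1,"x": 0,"y": 0,"z": 0,"wx": 0,"wy": 0,"wz": 0},{"hand": 1,"x": 0,"y": 0,"z": 0,"wx": 0,"wy": 0,"wz": 0},{"hand": 1,"x": 0,"y": 0,"z": -0.3,"wx": 0,"wy": 0,"wz": 0},{"hand": 1,"x": 0,"y": 0,"z": -1.0,"wx": 0,"wy": 0,"wz": 0},{"hand": 1,"x": 0,"y": 0,"z": -1.8,"wx": 0,"wy": 0,"wz": 0}])

```text
time: 3.82
position: [0.563, -0.2239, 0.0952]
ee_rot: [0.999, 0.032, -0.0, -0.0]
wrist_force: [0.1, 0.2, -0.7]
width: 0.0386
grip_force: 50.0
```

```bash
python3 rel.py .563 -.224 .30 3.8; python3 - <<'E'
from h import *
im=capture("wrist"); cv2.imwrite("pics/w2.png",im[:,:,::-1])
E
```

```text
t 3.83 pos [ 0.563  -0.2239  0.0952] w 0.0386 grip 50.0 F [ 0.1  0.2 -0.7] j [-0.57  0.63  1.41  0.    1.1   0.93]
shift [-0.  -0.  -4.1] turn [-0.    0.   -0.02]
```

View pics/w2.png

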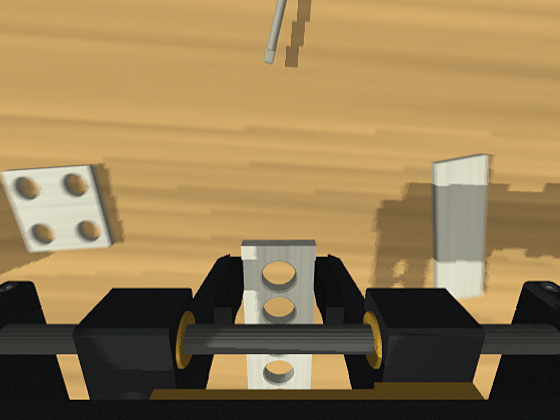

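The strip is held level at its far end; the plain strip and the plate are undisturbed.

```bash
python3 rel.py .513 .239 .30 24.7
```

```text
t 3.88 pos [ 0.5651 -0.2252  0.1011] w 0.0388 grip 50.0 F [ 2.3 -0.2  4.7] j [-0.57  0.62  1.41  0.    1.11  0.93]
shift [-0.41 -9.31 -4.03] turn [ 0.06 -0.06 -3.5 ]
```

Request:
send_rows(series=[{"hand": 1,"x": 0,"y": 0,"z": -1.2,"wx": 0,"wy": 0,"wz": -0.4},{"hand": 1,"x": 0,"y": -1,"z": -2.3,"wx": 0,"wy": 0,"wz": -0.8},{"hand": 1,"x": 0,"y": -2,"z": -3.2,"wx": 0,"wy": 0,"wz": -1.2},{"hand": 1,"x": 0,"y": -3,"z": -3.9,"wx": 0,"wy": 0,"wz": -1.6},{"hand": 1,"x": 0,"y": -4,"z": -4.1,"wx": 0,"wy": 0,"wz": -2}])

```text
time: 4.5
position: [0.5503, -0.0254, 0.3009]
ee_rot: [0.991, 0.137, 0.002, 0.001]
wrist_force: [1.1, -0.6, -1.3]
width: 0.0388
grip_force: 50.0
```

```bash
python3 rel.py .513 .239 .30 24.7
```

```text
t 4.5 pos [ 0.5503 -0.0254  0.3009] w 0.0388 grip 50.0 F [ 1.1 -0.6 -1.3] j [-0.26  0.33  1.31  0.    1.5   1.04]
shift [ 0.72 -5.29  0.01] turn [ 0.02 -0.03 -1.49]
```

Request:
send_rows(series=[{"hand": 1,"x": 0.2,"y": -1.1,"z": 0,"wx": 0,"wy": 0,"wz": -0.4},{"hand": 1,"x": 0.3,"y": -2.2,"z": 0,"wx": 0,"wy": 0,"wz": -0.8},{"hand": 1,"x": 0.5,"y": -3.3,"z": 0,"wx": 0,"wy": 0,"wz": -1.2},{"hand": 1,"x": 0.6,"y": -4.4,"z": 0,"wx": 0,"wy": 0,"wz": -1.5},{"hand": 1,"x": 0.7,"y": -5.3,"z": 0,"wx": 0,"wy": 0,"wz": -1.5}])

```text
time: 5.12
position: [0.5114, 0.2398, 0.2988]
ee_rot: [0.977, 0.215, 0.0, -0.0]
wrist_force: [-0.2, 0.6, -0.1]
width: 0.0386
grip_force: 50.0
```

```bash
python3 - <<'E'
from h import *
capture("wrist"); 
from rel import rel
c=cam("wrist"); im=capture("wrist"); cv2.imwrite("pics/w3.png",im[:,:,::-1])
for d in spot_point("wrist","slot"):
    w=toworld("wrist",d["point"],c); print(round(d["p"],2),w.round(4),np.round(proj("wrist",w,c)))
rel([.513,.239,.30],24.7)
E
```

```text
t 5.28 pos [0.5116 0.2394 0.2985] w 0.0385 grip 50.0 F [ 0.4 -1.1 -0.4] j [0.23 0.37 1.27 0.   1.51 1.37]
shift [ 0.02  0.02 -0.03] turn [ 0.   -0.    0.03]
```

View pics/w3.png

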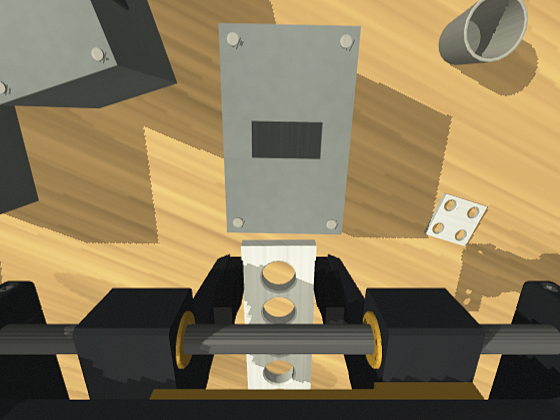

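The wrist view shows the lid with the slot at corners (252,121), (322,123), (321,159) and (251,157). The held strip's far end is at row 245.

```bash
python3 - <<'E'
from h import *
c=cam("wrist"); z=.16
for Q in [[(252,121.5),(322,123),(321,159),(251,157)],[(219,24),(360,27),(341,234),(227,232)]]:
    P=np.array([ray("wrist",u,v,z,c) for u,v in Q]); e=np.roll(P,-1,0)-P
    print(P.mean(0).round(4),np.linalg.norm(e,axis=1).round(3),np.degrees(np.arctan2(e[:,1],e[:,0])).round(1))
# strip end: top edge at hand
o=get_obs(); r=R.from_quat(o["ee_rot"])
for u,v in [(242,240),(316,240),(247,390),(313,390)]:
    print((r.inv().apply(ray("wrist",u,v,o["position"][2]+.003,c)-o["position"])).round(4))
print(r.as_matrix()[:,0])
E
```

```text
[0.5698 0.2586 0.16  ] [0.065 0.033 0.068 0.033] [ -66.3 -154.   113.3   21.6]
[0.5698 0.2585 0.16  ] [0.119 0.189 0.12  0.189] [ -66.2 -156.1  113.8   23.7]
[ 0.0208 -0.02   -0.003 ]
[ 0.0209  0.0196 -0.003 ]
[-0.0853 -0.0209 -0.003 ]
[-0.0853  0.022  -0.003 ]
[9.07177243e-01 4.20748438e-01 4.50018348e-04]
```

```bash
python3 rel.py .650 .294 .264 24 50; python3 rel.py .650 .294 .264 24 0
```

```text
t 5.28 pos [0.5116 0.2394 0.2985] w 0.0385 grip 50.0 F [ 0.4 -1.1 -0.4] j [0.23 0.37 1.27 0.   1.51 1.37]
shift [2.97 0.17 0.69] turn [-0.06  8.33  0.14]
t 5.28 pos [0.5116 0.2394 0.2985] w 0.0385 grip 50.0 F [ 0.4 -1.1 -0.4] j [0.23 0.37 1.27 0.   1.51 1.37]
shift [2.97 0.17 0.69] turn [ 0.   -0.    0.15]
```

Request:
send_rows(series=[{"hand": 1,"x": 0.6,"y": 0,"z": -0.2,"wx": 0,"wy": 1.6,"wz": 0.1},{"hand": 1,"x": 1.2,"y": 0.1,"z": 0,"wx": 0,"wy": 3.3,"wz": 0.1},{"hand": 1,"x": 1.8,"y": 0.1,"z": 0.2,"wx": 0,"wy": 5,"wz": 0.1},{"hand": 1,"x": 2.4,"y": 0.17,"z": 0.4,"wx": 0,"wy": 6.7,"wz": 0.1},{"hand": 1,"x": 2.97,"y": 0.17,"z": 0.69,"wx": -0.06,"wy": 8.33,"wz": 0.14}])

```text
time: 5.9
position: [0.652, 0.2904, 0.2648]
ee_rot: [0.886, 0.185, 0.417, -0.086]
wrist_force: [0.7, 1.5, -0.3]
width: 0.0386
grip_force: 50.0
```

```bash
python3 - <<'E'
from h import *
from rel import rel
for n in ["wrist","side"]:
    im=capture(n); cv2.imwrite(f"pics/{n}4.png",im[:,:,::-1])
rel([.650,.294,.264],24,50)
rel([.5876,.2664,.183],24,50)
a=cv2.imread("pics/wrist4.png"); b=cv2.resize(cv2.imread("pics/side4.png")[130:270,150:290],(300,300),interpolation=cv2.INTER_CUBIC)
a=cv2.resize(a,(480,360)); k=np.zeros((360,780,3),np.uint8);k[:,:480]=a;k[:300,480:]=b;cv2.imwrite("pics/m4.png",k)
E
```

```text
t 6.0 pos [0.6501 0.2906 0.2594] w 0.0384 grip 50.0 F [ 0.2 -0.4 -0.5] j [0.2  0.37 1.6  0.49 0.36 0.97]
shift [ 0.09 -0.06 -0.04] turn [ 0.03  0.06 -0.04]
t 6.0 pos [0.6501 0.2906 0.2594] w 0.0384 grip 50.0 F [ 0.2 -0.4 -0.5] j [0.2  0.37 1.6  0.49 0.36 0.97]
shift [-2.03 -0.06 -0.03] turn [ 0.03  0.06 -0.04]
```

View pics/m4.png

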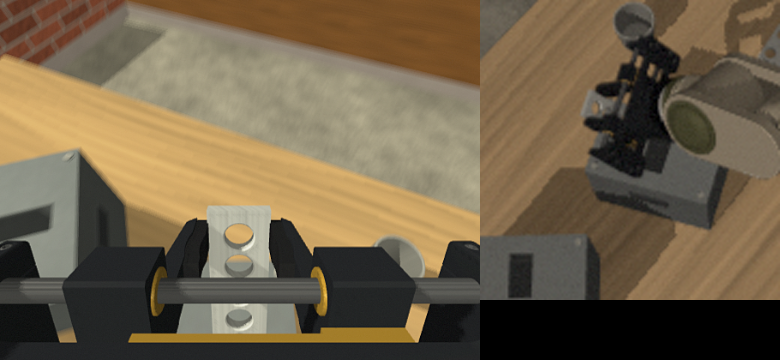

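The hand is above the lid with the strip tilted 50°, pointing to the slot, and the strip has not slipped. I insert along tool −x, part way first.

Request:
send_rows(series=[{"hand": 1,"x": 0,"y": -0.06,"z": -0.04,"wx": 0.03,"wy": 0.06,"wz": -0.04},{"hand": 1,"x": -0.3,"y": -0.06,"z": -0.04,"wx": 0.03,"wy": 0.06,"wz": -0.04},{"hand": 1,"x": -0.6,"y": -0.06,"z": -0.04,"wx": 0.03,"wy": 0.06,"wz": -0.04},{"hand": 1,"x": -0.9,"y": -0.06,"z": -0.04,"wx": 0.03,"wy": 0.06,"wz": -0.04},{"hand": 1,"x": -0.9,"y": -0.06,"z": -0.04,"wx": 0.03,"wy": 0.06,"wz": -0.04}])

```text
time: 6.62
position: [0.6215, 0.2829, 0.2317]
ee_rot: [0.885, 0.19, 0.416, -0.089]
wrist_force: [0.8, -1.0, 0.0]
width: 0.0385
grip_force: 50.0
```

```bash
python3 rel.py .5876 .2664 .183 24 50
```

```text
t 6.62 pos [0.6215 0.2829 0.2317] w 0.0385 grip 50.0 F [ 0.8 -1.   0. ] j [0.19 0.34 1.73 0.72 0.27 0.72]
shift [-1.23  0.02  0.04] turn [-0.03 -0.06  0.02]
```

The tip is about 20 mm past the lid with no contact force.

Request:
send_rows(series=[{"hand": 1,"x": -0.3,"y": 0.02,"z": 0.04,"wx": 0,"wy": 0,"wz": 0},{"hand": 1,"x": -0.6,"y": 0.02,"z": 0.04,"wx": 0,"wy": 0,"wz": 0},{"hand": 1,"x": -0.9,"y": 0.02,"z": 0.04,"wx": 0,"wy": 0,"wz": 0},{"hand": 1,"x": -1.2,"y": 0.02,"z": 0.04,"wx": 0,"wy": 0,"wz": 0},{"hand": 1,"x": -1.2,"y": 0.02,"z": 0.04,"wx": 0,"wy": 0,"wz": 0}])

```text
time: 7.25
position: [0.589, 0.2671, 0.1841]
ee_rot: [0.885, 0.19, 0.416, -0.089]
wrist_force: [-0.2, 0.7, 0.1]
width: 0.0386
grip_force: 50.0
```

```bash
python3 rel.py .5876 .2664 .183 24 50;  python3 - <<'E'
from h import *
c=cam("wrist"); im=capture("wrist"); cv2.imwrite("pics/w5.png",im[:,:,::-1])
E
```

```text
t 7.25 pos [0.589  0.2671 0.1841] w 0.0386 grip 50.0 F [-0.2  0.7  0.1] j [0.17 0.35 1.88 1.3  0.2  0.11]
shift [-0.04  0.   -0.01] turn [-0.03 -0.07  0.02]
```

View pics/w5.png

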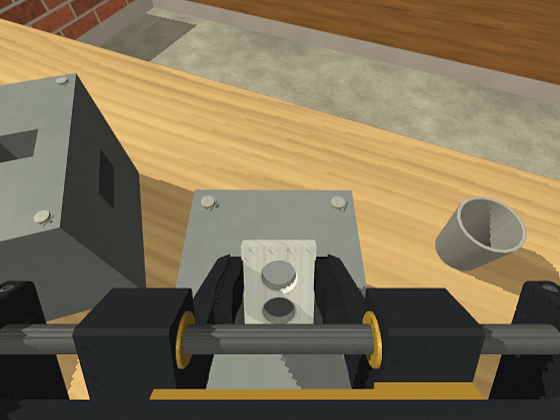

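The strip's lower part has disappeared below the lid; only the end near the fingers shows, at (278,275). No force is felt, and about 79 mm is through. I release it now.

Request:
send_rows(series=[{"hand": -1,"x": 0,"y": 0,"z": 0,"wx": 0,"wy": 0,"wz": 0},{"hand": -1,"x": 0,"y": 0,"z": 0,"wx": 0,"wy": 0,"wz": 0},{"hand": -1,"x": 0,"y": 0,"z": 0,"wx": 0,"wy": 0,"wz": 0},{"hand": -1,"x": 0,"y": 0,"z": 0,"wx": 0,"wy": 0,"wz": 0},{"hand": -1,"x": 0,"y": 0,"z": 0,"wx": 0,"wy": 0,"wz": 0}])

```text
time: 7.92
position: [0.5886, 0.2667, 0.1829]
ee_rot: [0.885, 0.189, 0.416, -0.089]
wrist_force: [-0.4, -0.0, -0.2]
width: 0.0865
grip_force: 0.0
```

Request:
send_rows(series=[{"hand": -1,"x": 0,"y": 0,"z": -0.5,"wx": 0,"wy": 0,"wz": 0},{"hand": -1,"x": 0.3,"y": 0,"z": -1.0,"wx": 0,"wy": 0,"wz": 0},{"hand": -1,"x": 0.6,"y": 0,"z": -1.6,"wx": 0,"wy": 0,"wz": 0},{"hand": -1,"x": 0.8,"y": 0,"z": -2.2,"wx": 0,"wy": 0,"wz": 0},{"hand": -1,"x": 1.0,"y": 0,"z": -2.8,"wx": 0,"wy": 0,"wz": 0}])

```text
time: 8.55
position: [0.5187, 0.2355, 0.3116]
ee_rot: [0.885, 0.189, 0.416, -0.088]
wrist_force: [0.2, 0.3, 0.1]
width: 0.0881
grip_force: 0.0
```

```bash
python3 rel.py .5 .23 .33 24 0;  python3 - <<'E'
from h import *
a=cv2.resize(capture("wrist")[:,:,::-1],(480,360)); b=cv2.resize(capture("side")[130:270,150:290,::-1],(300,300),interpolation=cv2.INTER_CUBIC)
k=np.zeros((360,780,3),np.uint8);k[:,:480]=a;k[:300,480:]=b;cv2.imwrite("pics/m6.png",k)
E
```

```text
t 8.55 pos [0.5187 0.2355 0.3116] w 0.0881 grip 0.0 F [0.2 0.3 0.1] j [ 0.12 -0.    1.92  0.57  0.44  0.84]
shift [ 0.04 -0.05 -0.53] turn [ 0.   -8.39  0.02]
```

View pics/m6.png

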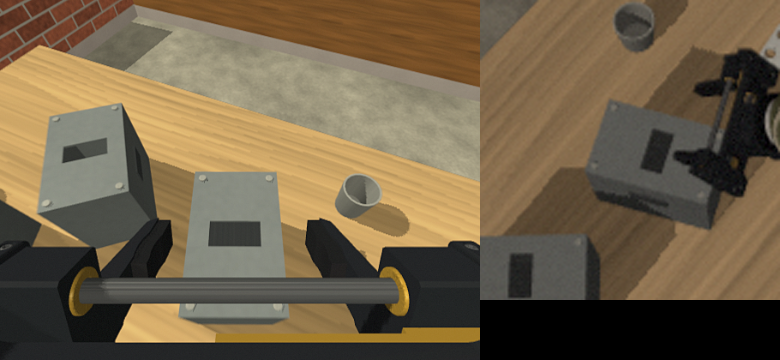

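The slot at (234,233) is empty, no strip is left on the lid or bench nearby, and the fingers are clear of the box. I hand in.

```bash
python3 -c "
from bench import *
print(job_done())"
```

```text
the job is handed in; nothing more can be done
None
```

I posted the five-hole strip through the slot of the nearest box and handed the job in about 8.6 s into the 38 s limit. The last pictures show the slot clear and the gripper free of the box. I couldn't see the strip at rest inside, and `job_done()` gave no verdict. The plain strip and the plate were never touched.

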